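# Hang up the spice caddies

## Robot

A 7-joint arm with a two-finger parallel gripper is mounted at the origin on a cart in front of the work surface, level with it; the furniture and walls round the work are solid. World frame = base frame: x ahead of the robot, y to its left, z up, the work surface at z = 0. Lengths are in m, angles in rad, forces in N, time in s.
With the tool pointing down it reaches from about 0.35 to 0.9 m from the base axis. Payload 7.2 kg.
Tool frame: the origin (TCP) lies at the very end of the fingers, on their centre line; the grasp point (between the pads) lies 19 mm behind it (robot.grasp_offset is the distance from the TCP to the grasp point, in m); z points along the fingers, y is the line along which they close (so a half turn about z gives the same grasp; the last joint's range is limited). The gripper opens to 85 mm and grips with 20 to 120 N. Pads are 22 mm wide; open, the fingers measure 114 mm over their backs; the gripper's body (76 mm by 85 mm) begins 54 mm behind the grasp point. The pads swing forward as they close: fully open they stand 13 mm farther back than shut.
Start: joints at [1.05, 0.411, -0.013, 1.596, 0.006, 1.134, -0.082], TCP at [0.273, -0.562, 0.231] pointing down, gripper open.
Joint ranges: [-2.95, 2.95], [-0.29, 1.99], [-1.47, 1.44], [0.14, 2.54], [-1.03, 4.17], [0.13, 1.85], [-2.86, 2.86]. Speed limits (rad/s): [2.39, 2.39, 3.01, 3.01, 3.14, 3.14, 3.14].

## Interface

Orientations are given as a unit quaternion [w, x, y, z].
In Python, from workcell import robot, eyes, order gives the robot as it stands.
- The arm moves only by the shell command python3 -m crank 'ROWS' [FORCE]. ROWS is JSON, a list of rows, each a list of 7 numbers: the shift along the tool's x, y, z in cm, then the turn, a rotation vector about the tool's x, y, z in degrees, then the opening, from 0 (shut) to 1 (fully open). In form: [[dx, dy, dz, ax, ay, az, hand], ...]. A call has 1 to 20 rows; each row is the pose to reach, as a shift and turn from the pose commanded when the call began, along the tool's axes at that moment; what a row does not reach only later rows make up. A row lasts 1/8 s, in which the tool goes at most 62.5 mm and 10.7 degrees, less where a joint would pass 70% of its speed; a pose out of reach is approached as far as the arm can. A call with a gripper value outside its range is refused whole. The fingers move at their own pace and stop on an object; FORCE is the grip in N (left out, the last holds). Time passes only in rows, so rows that repeat a pose let the fingers close. It gives the time, the measured TCP pose, the force, the opening and the grip force at its end, in the units of the state.
- robot.read_state(): the state, without advancing time (a new reading comes with each control period).
- eyes.grab_frame(name): name is "side" or "top" or "wrist"; returns a dict with "pixels" (480x640x3 uint8, red, green, blue), "vfov" (degrees; the focal length in pixels is half the picture's height over the tangent of half this angle, whatever the lens; pixels are square), "cx", "cy" (the principal point, pixels), "D" ([k1, k2, p1, p2, k3] as OpenCV has them; the pictures are not rectified), "view" (4x4, takes a point from world to camera coordinates). Camera axes: x right, y down, z forward; pixel columns grow to the right and rows downward; lengths in m; the calibration is good to about 2 mm. A picture is of the moment at which its call begins. There is no depth.
- order.close_job(): hands the job in; it is judged then, once.
Trained networks look in a picture, given as the dict that the camera call returned (one of the last four; its "shot" number tells which), for a name from the list of things; names that differ only in an ending like _2 or _b are one class to them, and where a whole thing is asked for, a point or a joint stands for the part that bears it (a point fixed in the world has none). Each returns a list of dicts, best first, with "confidence" (0 to 1); they miss things now and then, are a little off and sometimes report something else, mostly with a low value. They report only what shows in the picture. A call takes as long as a camera call.
- eyes.search_frame(picture, query): "at" ([x, y, z] in m, in the coordinates of the camera as it stood for that picture, good to about 4 mm: the middle of the surface that is visible of it).
- eyes.regions_of(picture, query): "pixels" (480x640 bool, what is visible of it).
The state is a dict: "t": time; "qpos": joint angles; "joint_vel": joint speeds; "tau": joint torques, N m; "tool_pos": TCP position; "tcp_rot": TCP orientation; "contact_force": force on the tool from outside, world axes, zero at the start; "wrist_torque": the same for the moment, N m; "opening": finger opening in m; "grip_force": force on a finger pad.
Only numpy, scipy, OpenCV 4.12 (cv2) and the standard library are available. Lean on these libraries where they do the work, as an engineer would, in place of code of your own. Each camera call takes 0.05 s, during which the arm holds its last target. There are 200 camera calls.

## Task

Set up the spice rail: for every spice jar standing on the worktop in front of the stand, pull a caddy straight up off the nested stack, hang it by its hook over the upper bar with the cup to the front, leaning on the lower bar, and put the jar upright in it, one jar to a caddy. Leave a spare caddy nested in the holder, and do not disturb the storage jar and the flat tin.

Things in the scene. Friction and masses are not known exactly. Their poses are not given: they have to be found in the camera images.
- rail_stand: rail stand, fixed: wooden base 105 x 545 x 16 mm, two dark steel posts 500 mm apart, between them an upper bar (10 mm diameter, axis at x = 0, z = 140 mm) and a thinner lower bar (8 mm, axis at x = -9 mm, z = 80 mm). Origin on the worktop straight below the middle of the upper bar; y runs along the bars, x points to the back, z up. Caddies hang on the front (-x) side
- rail_bar (a point): middle of the upper bar's axis. The hook goes over this bar from above and the cup's back leans on the lower bar; hung, the caddy leans its rim about 5 degrees to the front, its origin 40 mm in front of the bar and 64 mm above the worktop. Lowered straight, hook and cup clear both bars with the caddy's origin 41 to 46 mm in front. Usable to 200 mm either side of here
- nest_base: heavy loose holder for the stack (2.5 kg): wooden plinth 115 x 115 x 16 mm with a cup like a caddy's (no hook) screwed on it, in which the stack of caddies is nested. Origin under the plinth's centre on the worktop; z up. The lowest caddy's origin starts 56 mm above it, straight over it
- caddy_1: metal hook-on caddy, lowest of the stack, nested in the holder at the start: tapered square cup, 64 mm wide at the rim, 54 at the bottom, 68 tall, walls 3, inner floor 3 up and 48 wide, small lugs in its corners; 0.2 kg. Nested, it sits 40 mm above the cup below, walls wedged: 5 to 10 N to pull free. Origin: centre of underside; z up, x to its back, y across; grip its plain y sides
- caddy_1_hook (a point): where the bar's axis lies in the hook of caddy_1: x = 46, z = 72 mm in the caddy's frame. The hook: a 40 mm wide tab rising from the back wall to z = 80, a flat top (underside z = 77), and a lip pointing down, inner face at x = 51, flared out to x = 57 at its end z = 53; slot 18 mm wide
- caddy_2: metal hook-on caddy, nested in caddy_1 at the start: tapered square cup, 64 mm wide at the rim, 54 at the bottom, 68 tall, walls 3, inner floor 3 up and 48 wide, small lugs in its corners; 0.2 kg. Nested, it sits 40 mm above the cup below, walls wedged: 5 to 10 N to pull free. Origin: centre of underside; z up, x to its back, y across; grip its plain y sides
- caddy_2_hook (a point): where the bar's axis lies in the hook of caddy_2: x = 46, z = 72 mm in the caddy's frame. The hook: a 40 mm wide tab rising from the back wall to z = 80, a flat top (underside z = 77), and a lip pointing down, inner face at x = 51, flared out to x = 57 at its end z = 53; slot 18 mm wide
- caddy_3: metal hook-on caddy, nested in caddy_2 at the start: tapered square cup, 64 mm wide at the rim, 54 at the bottom, 68 tall, walls 3, inner floor 3 up and 48 wide, small lugs in its corners; 0.2 kg. Nested, it sits 40 mm above the cup below, walls wedged: 5 to 10 N to pull free. Origin: centre of underside; z up, x to its back, y across; grip its plain y sides
- caddy_3_hook (a point): where the bar's axis lies in the hook of caddy_3: x = 46, z = 72 mm in the caddy's frame. The hook: a 40 mm wide tab rising from the back wall to z = 80, a flat top (underside z = 77), and a lip pointing down, inner face at x = 51, flared out to x = 57 at its end z = 53; slot 18 mm wide
- caddy_4: metal hook-on caddy, nested in caddy_3, top of the stack at the start: tapered square cup, 64 mm wide at the rim, 54 at the bottom, 68 tall, walls 3, inner floor 3 up and 48 wide, small lugs in its corners; 0.2 kg. Nested, it sits 40 mm above the cup below, walls wedged: 5 to 10 N to pull free. Origin: centre of underside; z up, x to its back, y across; grip its plain y sides
- caddy_4_hook (a point): where the bar's axis lies in the hook of caddy_4: x = 46, z = 72 mm in the caddy's frame. The hook: a 40 mm wide tab rising from the back wall to z = 80, a flat top (underside z = 77), and a lip pointing down, inner face at x = 51, flared out to x = 57 at its end z = 53; slot 18 mm wide
- jar_a: spice jar, round, clear body with a wide screw cap, 42 mm across, 96 mm tall, about 0.11 kg (the cap is the top 20 mm and the widest part); origin at the centre of its underside, z up along the jar. One of the jars may be absent (None)
- jar_b: spice jar, round, clear body with a wide screw cap, 42 mm across, 96 mm tall, about 0.11 kg (the cap is the top 20 mm and the widest part); origin at the centre of its underside, z up along the jar. One of the jars may be absent (None)
- jar_c: spice jar, round, clear body with a wide screw cap, 45 mm across, 106 mm tall, about 0.11 kg (the cap is the top 21 mm and the widest part); origin at the centre of its underside, z up along the jar. One of the jars may be absent (None)
- jar_d: spice jar, round, clear body with a wide screw cap, 45 mm across, 106 mm tall, about 0.11 kg (the cap is the top 21 mm and the widest part); origin at the centre of its underside, z up along the jar. One of the jars may be absent (None)
- storage_jar: bystander: glass jar with a metal lid, 68 mm across, 94 mm tall, standing left of the work; origin at the centre of its underside
- flat_tin: bystander: flat tin, 86 mm across, 40 mm tall, standing right of the work; origin at the centre of its underside

How it is judged:
By the outcome, as a careful person would: the job done as asked, in the order asked, and still so for the second after the job is handed in, with the robot touching nothing.
Of jar_a, jar_b, jar_c, jar_d only 3 to 4 are there at a start; the rules pass over those that are not, and their reading is None.
At some moment in a run one of nest_base may be knocked a few centimetres aside while the robot is not near it.
It also fails if it takes over 210 s, if anything falls off the work surface, if the arm or the gripper's body presses on something with over 40 N, if the wrist force passes 120 N, or if a joint passes its speed limit or range.

## Working session

There is one attempt and no reset: what is moved stays moved. The work goes in short steps, Python scripts to look and compute and a shell command to move; the robot and the scene stay as the last step left them, time stands still between calls to the robot, and variables do not carry over. Pictures are saved under pics/ and viewed, at most 14 in all, crops included, and the job is handed in when it is done.

```bash
ls; mkdir -p pics
cat > h.py <<'E'
import numpy as np, cv2
from workcell import robot, eyes, order
from scipy.spatial.transform import Rotation as R
def K(p):
    f=240/np.tan(np.radians(p["vfov"]/2)); return np.array([[f,0,p["cx"]],[0,f,p["cy"]],[0,0,1.]])
def c2w(p,a):
    V=np.array(p["view"]); return V[:3,:3].T@(np.array(a)-V[:3,3])
def proj(p,P):
    V=np.array(p["view"]); r,_=cv2.Rodrigues(V[:3,:3])
    return cv2.projectPoints(np.array(P,float).reshape(-1,3),r,V[:3,3],K(p),np.array(p["D"],float))[0].reshape(-1,2)
def plane(p,uv,z):
    V=np.array(p["view"]); n=cv2.undistortPoints(np.array(uv,float).reshape(-1,1,2),K(p),np.array(p["D"],float)).reshape(-1,2)
    C=-V[:3,:3].T@V[:3,3]; d=np.c_[n,np.ones(len(n))]@V[:3,:3]; return C+d*((z-C[2])/d[:,2])[:,None]
def save(p,n): cv2.imwrite(f"pics/{n}.png",p["pixels"][:,:,::-1])
def tool():
    s=robot.read_state(); q=s["tcp_rot"]; return np.array(s["tool_pos"]),R.from_quat([q[1],q[2],q[3],q[0]])
E
python3 - <<'E'
from h import *
np.set_printoptions(precision=4,suppress=True)
s=robot.read_state(); print(s)
for n in("top","side"):
    p=eyes.grab_frame(n); save(p,n+"0"); print(n,p["vfov"],np.linalg.inv(np.array(p["view"]))[:3,3])
    for q in("rail_stand","nest_base","caddy_4","caddy_4_hook","jar_a","jar_c","storage_jar","flat_tin"):
        for d in eyes.search_frame(p,q): print(q,round(d["confidence"],2),c2w(p,d["at"]))
E
```

```text
pics
{'t': 0.0, 'qpos': array([ 1.0498,  0.4119, -0.0127,  1.597 ,  0.0056,  1.1343, -0.0822]), 'joint_vel': array([ 0.0013, -0.0014, -0.0009, -0.0002, -0.0012,  0.0012, -0.0012]), 'tau': array([ -0.0004, -60.0618,   0.6823, -29.9409,   0.0138,   0.0108,
         0.    ]), 'tool_pos': array([ 0.2732, -0.5616,  0.2304]), 'tcp_rot': array([-0.0008,  0.9745,  0.2245, -0.0002]), 'contact_force': array([-0.1947,  0.0196,  0.4679]), 'wrist_torque': array([-0.0272,  0.0258, -0.0265]), 'grip_force': 0.0, 'opening': 0.08551446699204594}
top 48.42293033263353 [ 0.1584 -0.0223  1.8691]
rail_stand 0.65 [ 0.5726 -0.0158  0.0092]
rail_stand 0.6 [0.4606 0.3216 0.2029]
nest_base 0.7 [0.4519 0.3252 0.017 ]
nest_base 0.48 [0.4628 0.3193 0.2051]
caddy_4 0.77 [0.4933 0.3517 0.222 ]
caddy_4 0.61 [0.4608 0.3187 0.2014]
caddy_4 0.59 [0.4571 0.3251 0.1639]
caddy_4_hook 0.78 [0.4925 0.3512 0.2227]
jar_a 0.74 [ 0.4135 -0.1753  0.0925]
jar_a 0.7 [ 0.4235 -0.326   0.1056]
jar_a 0.47 [ 0.4066 -0.0582  0.0987]
jar_a 0.21 [0.4927 0.3521 0.2202]
jar_c 0.74 [ 0.4135 -0.1753  0.0925]
jar_c 0.7 [ 0.4235 -0.326   0.105
[... 315 characters left out ...]
171]
caddy_4 0.93 [0.4555 0.3685 0.1149]
caddy_4 0.89 [0.4562 0.3691 0.1887]
caddy_4 0.89 [0.4808 0.3496 0.2405]
caddy_4 0.79 [0.4557 0.3668 0.1518]
caddy_4_hook 0.58 [0.483  0.3498 0.2331]
caddy_4_hook 0.38 [0.4566 0.3662 0.1526]
jar_a 0.74 [ 0.4253 -0.3179  0.0655]
jar_a 0.72 [ 0.4194 -0.166   0.062 ]
jar_a 0.71 [0.419 0.06  0.066]
jar_a 0.61 [0.458  0.3709 0.1935]
jar_a 0.57 [ 0.4058 -0.0491  0.058 ]
jar_c 0.74 [ 0.4253 -0.3179  0.0655]
jar_c 0.72 [ 0.4194 -0.166   0.062 ]
jar_c 0.71 [0.419 0.06  0.066]
jar_c 0.61 [0.458  0.3709 0.1935]
jar_c 0.57 [ 0.4058 -0.0491  0.058 ]
storage_jar 0.8 [0.6162 0.4402 0.0661]
storage_jar 0.7 [0.5747 0.0036 0.0226]
flat_tin 0.43 [ 0.5366 -0.4534  0.0413]
```

View pics/top0.png

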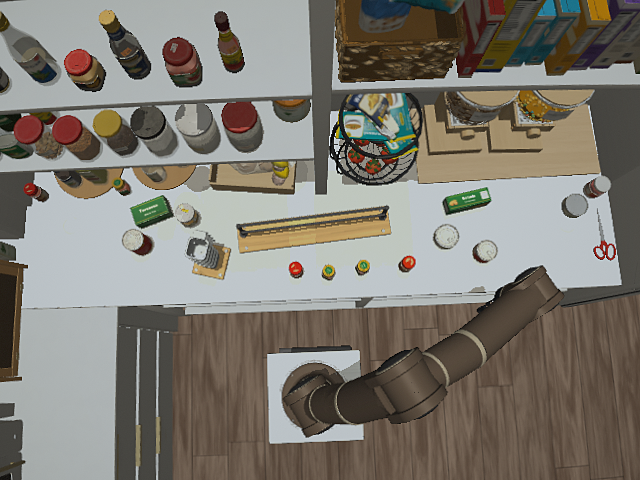

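View pics/side0.png

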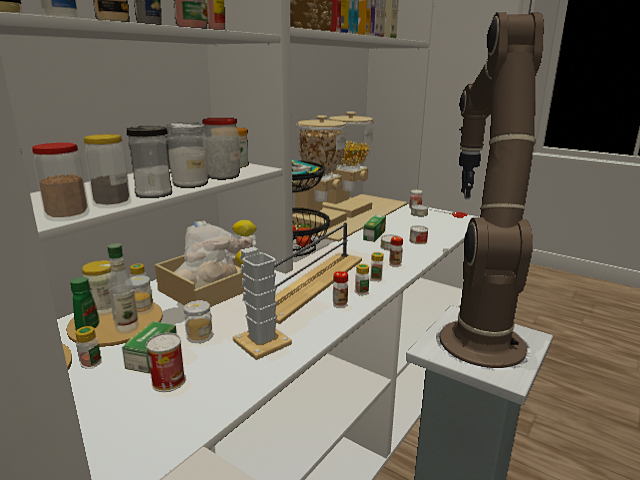

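The top view shows four jars, caps at (296,269), (328,271), (363,267) and (408,263). The bar runs from (238,231) to (388,212), and the stack is at (205,250) with its hook up and to the left.

```bash
cat >> h.py <<'E'
def go(pos,yaw,tilt=0):
    """row from the present pose to TCP pos, tool down with tool x at yaw (deg); tilt about the tool's y (deg)"""
    p,r=tool(); t=R.from_euler('z',yaw,degrees=True)*R.from_euler('x',180,degrees=True)*R.from_euler('y',tilt,degrees=True)
    d=r.inv().apply(np.array(pos)-p)*100; v=np.degrees((r.inv()*t).as_rotvec())
    print("row",np.round(d,2).tolist(),np.round(v,1).tolist(),"dist cm %.1f"%np.linalg.norm(d))
E
python3 - <<'E'
from h import *
go([.42,-.3,.45],7); go([.45,-.02,.45],7)
E
```

```text
row [24.65, -17.15, -21.87] [0.0, 0.0, 18.9] dist cm 37.1
row [39.59, -41.02, -21.87] [0.0, 0.0, 18.9] dist cm 61.1
```

```bash
python3 -m crank '[[6,-4,-12,0,0,9,1],[12,-8,-20,0,0,18.9,1],[18,-12,-22,0,0,18.9,1],[24.6,-17.2,-22,0,0,18.9,1],[28,-23,-22,0,0,18.9,1],[32,-29,-22,0,0,18.9,1],[36,-35,-22,0,0,18.9,1],[39.6,-41,-22,0,0,18.9,1],[39.6,-41,-22,0,0,18.9,1],[39.6,-41,-22,0,0,18.9,1],[39.6,-41,-22,0,0,18.9,1],[39.6,-41,-22,0,0,18.9,1]]'
python3 - <<'E'
from h import *
np.set_printoptions(precision=4,suppress=True)
p=eyes.grab_frame("wrist"); save(p,"w1"); i=np.linalg.inv(np.array(p["view"])); print(p["vfov"],p["D"],i[:3]); print(tool()[0])
for q in("rail_stand","jar_a","nest_base","caddy_4_hook"):
    for d in eyes.search_frame(p,q): print(q,round(d["confidence"],2),c2w(p,d["at"]))
E
```

```text
t: 2.4
tool_pos: [0.4502, -0.0176, 0.4517]
tcp_rot: [-0.0, 0.998, 0.064, 0.0]
contact_force: [0.3, -1.9, 0.8]
opening: 0.0857
grip_force: 0.0
71.04936099749405 [-0.0056  0.      0.      0.      0.    ] [[ 0.1278 -0.9478 -0.2922  0.5245]
 [-0.9918 -0.1221 -0.0376 -0.0078]
 [-0.      0.2946 -0.9556  0.5946]]
[ 0.4501 -0.0196  0.4514]
rail_stand 0.56 [ 0.5748 -0.0149  0.0149]
jar_a 0.98 [0.4336 0.0432 0.1063]
jar_a 0.94 [ 0.4217 -0.0593  0.0973]
jar_a 0.81 [ 0.4343 -0.1769  0.0939]
jar_a 0.55 [ 0.4352 -0.3185  0.0899]
jar_a 0.47 [ 0.5714 -0.0168  0.0182]
nest_base 0.95 [0.4899 0.3197 0.0193]
caddy_4_hook 0.75 [0.4748 0.3203 0.2185]
```

View pics/w1.png

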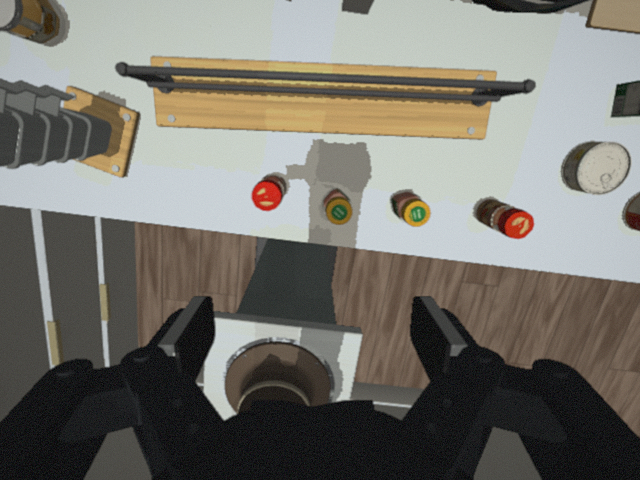

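Run:
```python
from h import *
np.set_printoptions(precision=4,suppress=True)
p=eyes.grab_frame("wrist")
W=plane(p,[(151,57),(496,70),(488,138),(157,126)],.016); print(W)
L=np.array([[.0525,.2725],[.0525,-.2725],[-.0525,-.2725],[-.0525,.2725]])
M,_=cv2.estimateAffinePartial2D(L,W[:,:2]); 
s=np.hypot(M[0,0],M[1,0]); yaw=np.degrees(np.arctan2(M[1,0],M[0,0])); print("scale",s,"yaw",yaw,"t",M[:,2])
c=W[:,:2].mean(0)
ends=[c+R.from_euler('z',yaw,degrees=True).apply([0,y,0])[:2] for y in(.2,0,-.2)]
print(c,proj(p,[[*e,.14] for e in ends]))
print(plane(p,[(267,194),(516,224)],.106),plane(p,[(340,211),(416,212)],.096))
for y in (77,): print(plane(p,[(320,y)],.14))
go([.40,.30,.42],30)
```

```text
[[ 0.6056  0.2488  0.016 ]
 [ 0.6523 -0.2866  0.016 ]
 [ 0.5512 -0.302   0.016 ]
 [ 0.5042  0.2409  0.016 ]]Traceback (most recent call last):
  File "<stdin>", line 6, in <module>
cv2.error: OpenCV(4.12.0) /io/opencv/modules/calib3d/src/ptsetreg.cpp:1108: error: (-215:Assertion failed) count >= 0 && to.checkVector(2) == count in function 'estimateAffinePartial2D'
```

Run:
```python
from h import *
np.set_printoptions(precision=4,suppress=True)
p=eyes.grab_frame("wrist")
W=plane(p,[(151,57),(496,70),(488,138),(157,126)],.016)[:,:2].copy()
L=np.array([[.0525,.2725],[.0525,-.2725],[-.0525,-.2725],[-.0525,.2725]])
M,_=cv2.estimateAffinePartial2D(L,W)
print("scale",np.hypot(M[0,0],M[1,0]),"yaw",np.degrees(np.arctan2(M[1,0],M[0,0])),"t",M[:,2])
g=p["pixels"].mean(2)
for u in range(200,471,45): print(u,g[66:104,u].astype(int).tolist())
print(plane(p,[(267,194),(516,224)],.106),plane(p,[(340,211),(416,212)],.096))
go([.40,.30,.42],30)
```

```text
scale 0.9922723641609571 yaw 5.032171008726517 t [ 0.5784 -0.0245]
200 [151, 137, 99, 68, 71, 76, 79, 75, 63, 53, 80, 141, 161, 154, 118, 96, 90, 80, 70, 75, 76, 72, 67, 67, 86, 84, 103, 138, 154, 154, 149, 147, 144, 144, 149, 152, 153, 154]
245 [158, 160, 154, 120, 76, 66, 79, 82, 76, 71, 55, 67, 118, 154, 158, 139, 107, 93, 81, 70, 74, 81, 76, 67, 61, 84, 84, 88, 103, 143, 153, 157, 153, 145, 138, 137, 144, 148]
290 [162, 160, 164, 161, 143, 99, 69, 79, 89, 88, 78, 67, 60, 88, 149, 171, 169, 133, 115, 103, 83, 73, 76, 76, 69, 56, 71, 93, 97, 100, 120, 150, 160, 159, 161, 141, 135, 137]
335 [156, 155, 155, 153, 160, 157, 119, 78, 72, 77, 78, 75, 74, 54, 65, 108, 155, 158, 128, 101, 96, 81, 69, 69, 80, 76, 65, 65, 78, 86, 105, 142, 157, 156, 152, 152, 148, 143]
380 [143, 142, 143, 149, 160, 156, 161, 152, 106, 74, 67, 83, 78, 76, 63, 57, 80, 142, 157, 138, 107, 95, 89, 71, 73, 75, 77, 72, 64, 68, 79, 89, 105, 148, 160, 153, 150, 143]
425 [137, 137, 141, 151, 156, 148, 145, 151, 147, 126, 86, 68, 71, 81, 76, 73, 59, 60, 94, 141, 145, 123, 99, 90, 84, 70, 75, 78, 76, 68, 62, 80, 91, 88, 103, 139, 147, 145]
470 [192, 163, 137, 145, 151, 154, 151, 153, 151, 156, 153, 118, 72, 68, 70, 80, 70, 66, 56, 76, 130, 150, 129, 95, 59, 49, 43, 67, 72, 78, 71, 63, 54, 45, 48, 66, 93, 129]
[[ 0.4312  0.0431  0.106 ]
 [ 0.4312 -0.3327  0.106 ]] [[ 0.4167 -0.0677  0.096 ]
 [ 0.4292 -0.1825  0.096 ]]
row [-1.09, -32.48, 3.12] [0.0, 0.0, -23.1] dist cm 32.6
```

```bash
python3 -c "
import cv2
a=cv2.imread('pics/w1.png');cv2.imwrite('pics/w1c.png',cv2.resize(a[40:150,100:360],None,fx=3,fy=3,interpolation=cv2.INTER_CUBIC))"
```

```text
(no output)
```

View pics/w1c.png

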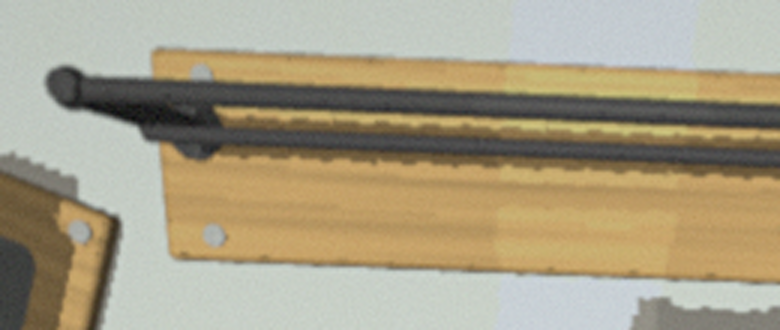

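```bash
python3 - <<'E'
from h import *
np.set_printoptions(precision=4,suppress=True)
p=eyes.grab_frame("wrist")
w=plane(p,[(200,72.3),(245,73.5),(290,75.1),(335,76.6),(380,78.2),(425,79.9),(470,81.4)],.14)
k=np.polyfit(w[:,1],w[:,0],1); print("x=%.4f*y+%.4f"%tuple(k),"yaw",np.degrees(np.arctan(-k[0])),np.polyval(k,w[:,1])-w[:,0])
print(plane(p,[(124,69),(528,86)],.14),plane(p,[(124,69),(528,86)],.155))
E
python3 -m crank '[[0,-6,1,0,0,-10,1],[0,-12,2,0,0,-20,1],[-0.5,-18,3,0,0,-23,1],[-1,-24,3,0,0,-23,1],[-1,-30,3,0,0,-23,1],[-1,-32.5,3,0,0,-23,1],[-1,-32.5,3,0,0,-23,1],[-1,-32.5,3,0,0,-23,1]]'
python3 - <<'E'
from h import *
np.set_printoptions(precision=4,suppress=True)
p=eyes.grab_frame("wrist"); save(p,"w2"); print(tool()[0], np.linalg.inv(np.array(p["view"]))[:3,3])
for q in("nest_base","caddy_4","caddy_4_hook"):
    for d in eyes.search_frame(p,q): print(q,round(d["confidence"],2),c2w(p,d["at"]))
E
```

```text
x=-0.0906*y+0.5905 yaw 5.176819463087613 [ 0.0002 -0.0001 -0.     -0.0001 -0.      0.0001 -0.    ]
[[ 0.5709  0.2266  0.14  ]
 [ 0.6124 -0.272   0.14  ]] [[ 0.5693  0.2187  0.155 ]
 [ 0.6095 -0.2634  0.155 ]]
t: 3.8
tool_pos: [0.401, 0.3, 0.4211]
tcp_rot: [0.0, 0.966, 0.259, -0.0]
contact_force: [0.8, -0.5, 0.2]
opening: 0.0851
grip_force: 0.0
[0.4011 0.2998 0.4212] [0.4659 0.3381 0.5639]
nest_base 0.88 [0.4396 0.3078 0.0194]
nest_base 0.51 [ 0.429  -0.163   0.0703]
caddy_4 0.85 [0.4938 0.3468 0.2326]
caddy_4_hook 0.64 [0.4882 0.3468 0.2265]
```

View pics/w2.png

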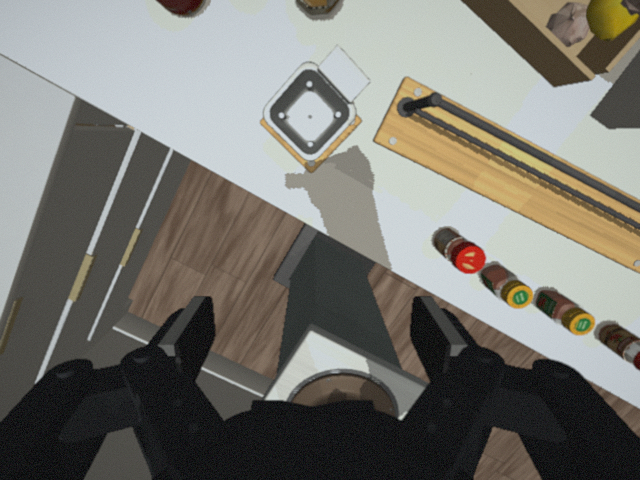

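Run:
```python
from h import *
np.set_printoptions(precision=4,suppress=True)
p=eyes.grab_frame("wrist")
c=plane(p,[(311,111)],.244)[0]; l=plane(p,[(311,85),(340,114),(310,144),(280,115),(310,116)],.18); print(c,l)
h=plane(p,[(341,45),(370,78)],.256); print(h,"hook edge len",np.linalg.norm(h[0]-h[1])); e=h[0]-h[1]; print("yaw",np.degrees(np.arctan2(-e[0],e[1])))
m=eyes.regions_of(p,"caddy_4"); print([(round(d["confidence"],2),int(d["pixels"].sum())) for d in m])
g=cv2.resize(p["pixels"][30:190,220:400,::-1],None,fx=4,fy=4,interpolation=cv2.INTER_CUBIC)[:600]; cv2.imwrite("pics/w2c.png",g)
for yaw in (-12,):
  pass
```

```text
[0.4814 0.3479 0.244 ] [[0.5069 0.3627 0.18  ]
 [0.4975 0.3214 0.18  ]
 [0.4544 0.3338 0.18  ]
 [0.4644 0.3768 0.18  ]
 [0.4797 0.3483 0.18  ]]
[[0.5371 0.3516 0.256 ]
 [0.5281 0.3176 0.256 ]] hook edge len 0.035099213154301194
yaw -14.768186660906753
[(0.8, 6980)]
```

View pics/w2c.png

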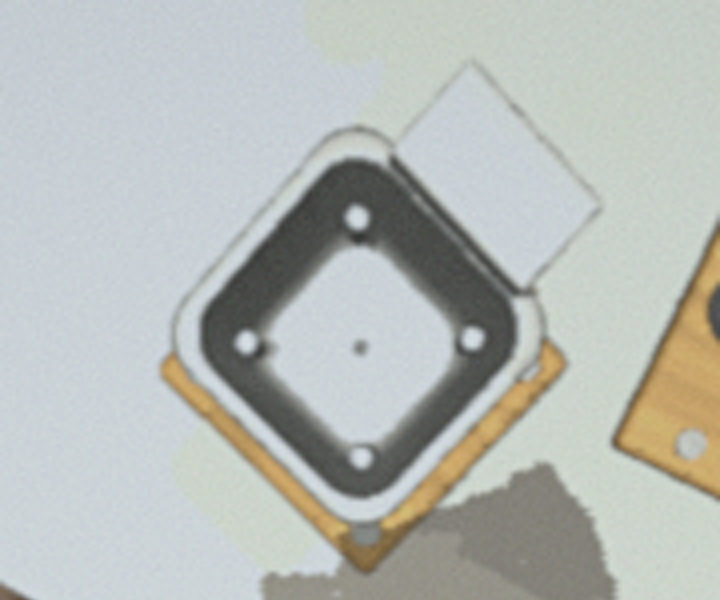

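Run:
```python
from h import *
np.set_printoptions(precision=4,suppress=True)
p=eyes.grab_frame("wrist")
print(plane(p,[(309.7,111.8)],.244)[0],plane(p,[(310,116.75)],.179)[0])
h=plane(p,[(338.2,45),(370.5,81.8),(318.2,68.8),(352,103.2)],.256); print(h)
for a,b in((0,1),(2,3)):
  e=h[a]-h[b]; print(np.linalg.norm(e),"yaw",np.degrees(np.arctan2(-e[0],e[1])))
for a,b in((2,0),(3,1)):
  e=h[b]-h[a]; print(np.linalg.norm(e),"yaw",np.degrees(np.arctan2(e[1],e[0])))
```

```text
[0.48   0.3491 0.244 ] [0.4788 0.3485 0.179 ]
[[0.5357 0.3541 0.256 ]
 [0.5257 0.3162 0.256 ]
 [0.5122 0.3593 0.256 ]
 [0.5036 0.3208 0.256 ]]
0.03919036823650266 yaw -14.832319736162471
0.039505120070837035 yaw -12.64192335085496
0.02403511045623154 yaw -12.592375630626329
0.0225401752285218 yaw -11.716180465582854
```

Run:
```python
from h import *
go([.4795,.349,.30],-13); go([.4795,.349,.203],-13)
```

```text
row [9.25, -0.25, 12.15] [0.0, -0.0, 43.0] dist cm 15.3
row [9.24, -0.25, 21.85] [0.0, -0.0, 43.0] dist cm 23.7
```

```bash
python3 -m crank '[[5,-0.2,3,0,0,10,1],[9.2,-0.2,6,0,0,20,1],[9.2,-0.2,9,0,0,30,1],[9.2,-0.2,11,0,0,40,1],[9.2,-0.2,12,0,0,43,1],[9.2,-0.2,12,0,0,43,1],[9.2,-0.2,16,0,0,43,1],[9.2,-0.2,19,0,0,43,1],[9.2,-0.2,21.8,0,0,43,1],[9.2,-0.2,21.8,0,0,43,1],[9.2,-0.2,21.8,0,0,43,0.3],[9.2,-0.2,21.8,0,0,43,0.3],[9.2,-0.2,21.8,0,0,43,0.3],[9.2,-0.2,21.8,0,0,43,0.3]]' 50
python3 - <<'E'
from h import *
p=eyes.grab_frame("wrist"); save(p,"w3")
go([.4795,.349,.32],-13)
E
```

```text
t: 5.9
tool_pos: [0.4797, 0.3494, 0.2052]
tcp_rot: [-0.001, 0.994, -0.113, 0.001]
contact_force: [-1.3, -1.5, 6.5]
opening: 0.0626
grip_force: 54.0
row [0.02, 0.03, -11.48] [-0.1, -0.1, 0.0] dist cm 11.5
```

View pics/w3.png

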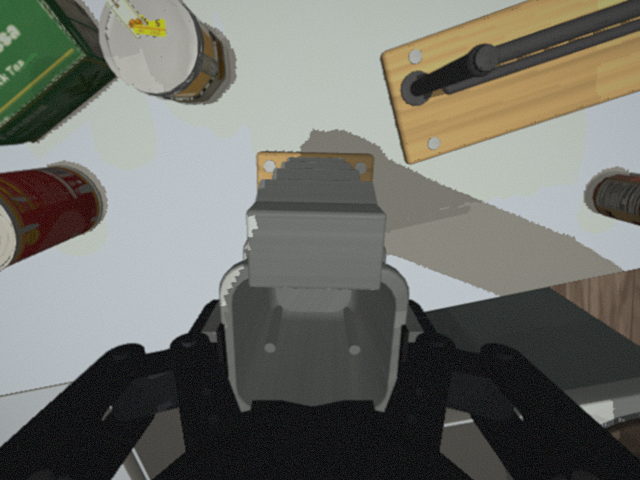

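```bash
python3 -m crank '[[0,0,-1,0,0,0,0.3],[0,0,-2,0,0,0,0.3],[0,0,-3,0,0,0,0.3],[0,0,-4.5,0,0,0,0.3],[0,0,-8,0,0,0,0.3],[0,0,-12,0,0,0,0.3],[0,0,-14,0,0,0,0.3],[0,0,-14,0,0,0,0.3]]'
python3 - <<'E'
from h import *
p=eyes.grab_frame("side"); cv2.imwrite("pics/s1.png",cv2.resize(p["pixels"][120:380,180:420,::-1],None,fx=2.2,fy=2.2))
E
```

```text
t: 6.95
tool_pos: [0.4793, 0.3497, 0.3455]
tcp_rot: [-0.001, 0.994, -0.113, 0.001]
contact_force: [0.2, -0.2, -2.5]
opening: 0.0626
grip_force: 55.6
```

View pics/s1.png

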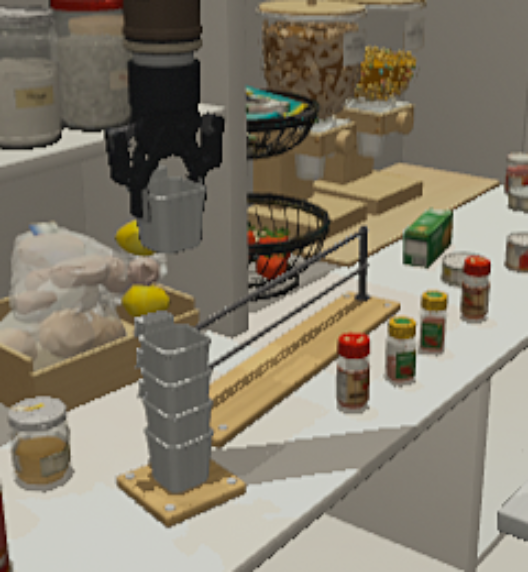

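```bash
cat >> h.py <<'E'
B=np.array([.5924,-.0227]); YS=5.1
def stand(s,x,z):
    a=np.radians(YS); return [*(B+x*np.array([np.cos(a),np.sin(a)])+s*np.array([-np.sin(a),np.cos(a)])),z]
def intool(P):
    p,r=tool(); return r.inv().apply(np.array(P)-p)*1000
E
python3 - <<'E'
from h import *
np.set_printoptions(precision=4,suppress=True)
p=eyes.grab_frame("wrist"); t=tool()[0]
print(intool(plane(p,[(315,207),(315,289),(250,289),(382,289)],t[2]+.051)))
g=p["pixels"].mean(2)
for u in(290,330):print(g[190:300:2,u].astype(int).tolist())
go(stand(0,-.043,.345),YS);go(stand(-.165,-.043,.345),YS);go(stand(-.165,-.043,.20),YS);go(stand(-.165,-.043,.098),YS)
E
```

```text
[[ 54.9883   0.3619 -51.0135]
 [ 29.5949   0.434  -51.0071]
 [ 29.5773 -19.3293 -51.02  ]
 [ 29.6053  20.8002 -50.9938]]
[97, 92, 93, 94, 95, 98, 75, 73, 77, 74, 90, 107, 128, 118, 120, 122, 120, 122, 120, 122, 124, 127, 125, 121, 124, 120, 118, 117, 121, 121, 118, 117, 121, 119, 117, 118, 121, 136, 135, 137, 137, 136, 135, 132, 130, 129, 133, 133, 125, 117, 118, 119, 117, 117, 117]
[93, 92, 89, 93, 94, 96, 81, 73, 69, 72, 75, 101, 124, 123, 117, 124, 122, 123, 117, 122, 123, 124, 126, 124, 123, 119, 121, 119, 120, 120, 121, 117, 137, 140, 137, 133, 134, 134, 134, 132, 135, 135, 133, 132, 131, 132, 133, 134, 131, 113, 117, 117, 115, 119, 122]
row [15.31, 34.98, -0.2] [0.0, 0.0, -18.1] dist cm 38.2
row [20.43, 50.67, -0.19] [0.0, 0.0, -18.1] dist cm 54.6
row [20.43, 50.66, 14.31] [0.0, 0.0, -18.1] dist cm 56.5
row [20.43, 50.66, 24.51] [0.0, 0.0, -18.1] dist cm 59.9
```

```bash
python3 -m crank '[[2,5,0,0,0,-3,0.3],[4.5,11,0,0,0,-9,0.3],[7,17,0,0,0,-15,0.3],[10,23,0,0,0,-18.1,0.3],[12.5,29,0,0,0,-18.1,0.3],[15,34.5,0,0,0,-18.1,0.3],[16.5,40,0,0,0,-18.1,0.3],[18.5,45.5,0,0,0,-18.1,0.3],[20.4,50.6,2,0,0,-18.1,0.3],[20.4,50.6,8,0,0,-18.1,0.3],[20.4,50.6,14,0,0,-18.1,0.3],[20.4,50.6,14.3,0,0,-18.1,0.3],[20.4,50.6,14.3,0,0,-18.1,0.3],[20.4,50.6,14.3,0,0,-18.1,0.3]]'
python3 - <<'E'
from h import *
p=eyes.grab_frame("wrist"); save(p,"w4")
go(stand(-.165,-.043,.098),YS)
E
```

```text
t: 8.8
tool_pos: [0.566, -0.19, 0.2031]
tcp_rot: [0.001, 0.999, 0.045, 0.002]
contact_force: [-0.5, 0.2, -1.9]
opening: 0.0624
grip_force: 56.3
row [-0.2, 0.06, 10.49] [0.1, -0.2, 0.1] dist cm 10.5
```

View pics/w4.png

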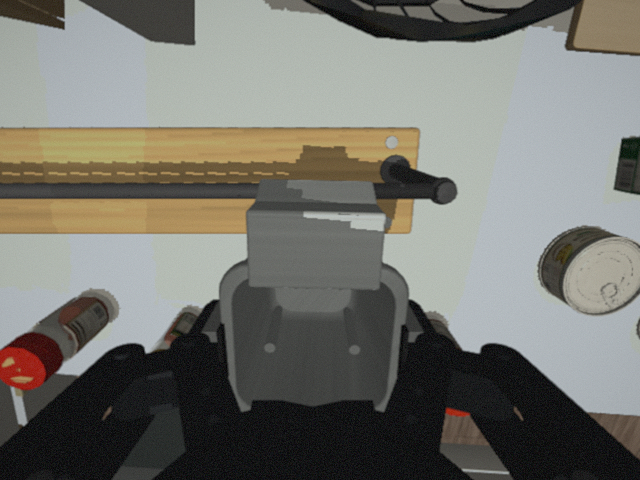

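```bash
cat >> h.py <<'E'
def bar(p,cols,row,w=14):
    g=p["pixels"].astype(float).mean(2); o=[]
    for u in cols:
        c=g[row-w:row+w+1,u]; d=np.diff(c); a=np.argmin(d[:w+1]); b=a+1+np.argmax(d[a+1:]); o.append((u,row-w+(a+b+1)/2))
    P=plane(p,o,.14); print(o); print((P[:,:2]-B)@np.array([np.cos(np.radians(YS)),np.sin(np.radians(YS))])*1000,"bar mm in stand x"); print(intool(P)[:,0])
E
python3 - <<'E'
from h import *
np.set_printoptions(precision=2,suppress=True)
p=eyes.grab_frame("wrist"); bar(p,[5,40,80,120,160,200,230,400,420],190)
E
```

```text
[(5, np.float64(190.5)), (40, np.float64(190.0)), (80, np.float64(190.5)), (120, np.float64(190.0)), (160, np.float64(190.5)), (200, np.float64(190.5)), (230, np.float64(190.5)), (400, np.float64(190.5)), (420, np.float64(188.5))]
[-0.23  0.07 -0.24  0.06 -0.24 -0.23 -0.22 -0.12  1.13] bar mm in stand x
[41.4  41.69 41.35 41.64 41.31 41.3  41.29 41.31 42.55]
```

```bash
python3 -m crank '[[-0.2,0,1.5,0,0,0,0.3],[-0.2,0,3,0,0,0,0.3],[-0.2,0,4.5,0,0,0,0.3],[-0.2,0,6,0,0,0,0.3],[-0.2,0,7.5,0,0,0,0.3],[-0.2,0,9,0,0,0,0.3],[-0.2,0,10,0,0,0,0.3],[-0.2,0,10.5,0,0,0,0.3],[-0.2,0,10.5,0,0,0,0.3]]'
```

```text
t: 10.02
tool_pos: [0.5626, -0.1901, 0.0955]
tcp_rot: [0.0, 0.999, 0.045, 0.0]
contact_force: [0.5, 0.4, -0.4]
opening: 0.0625
grip_force: 54.6
```

```bash
python3 -m crank '[[0,0,0,0,0,0,0.8],[0,0,0,0,0,0,1],[0,0,0,0,0,0,1],[0,0,0,0,0,0,1],[0,0,-1.5,0,0,0,1],[0,0,-4,0,0,0,1],[0,0,-8,0,0,0,1],[0,0,-14,0,0,0,1],[0,0,-20,0,0,0,1],[-1,-6,-26,0,0,0,1],[-1,-12,-27,0,0,0,1],[-1,-18,-27,0,0,0,1],[-1,-20,-27,0,0,0,1],[-1,-20,-27,0,0,0,1]]'
python3 - <<'E'
from h import *
np.set_printoptions(precision=4,suppress=True)
p=eyes.grab_frame("wrist"); save(p,"w5"); t,r=tool(); print(t)
for q in("caddy_4","caddy_4_hook","nest_base"):
    for d in eyes.search_frame(p,q): print(q,round(d["confidence"],2),c2w(p,d["at"]))
print(stand(-.165,-.04,.064))
E
```

```text
t: 11.78
tool_pos: [0.5339, 0.0121, 0.367]
tcp_rot: [-0.0, 0.999, 0.048, 0.001]
contact_force: [-1.3, -0.8, 0.6]
opening: 0.0858
grip_force: 0.0
[0.5342 0.0095 0.3665]
caddy_4 0.96 [0.4956 0.3219 0.1537]
caddy_4 0.88 [ 0.5725 -0.1954  0.1186]
caddy_4 0.74 [0.5039 0.3216 0.1158]
caddy_4 0.63 [0.635  0.4011 0.043 ]
caddy_4 0.58 [0.4819 0.3193 0.1808]
caddy_4_hook 0.57 [ 0.5695 -0.1981  0.1204]
nest_base 0.95 [0.5015 0.3205 0.0166]
[np.float64(0.5672259163665322), np.float64(-0.19060254766743465), 0.064]
```

View pics/w5.png

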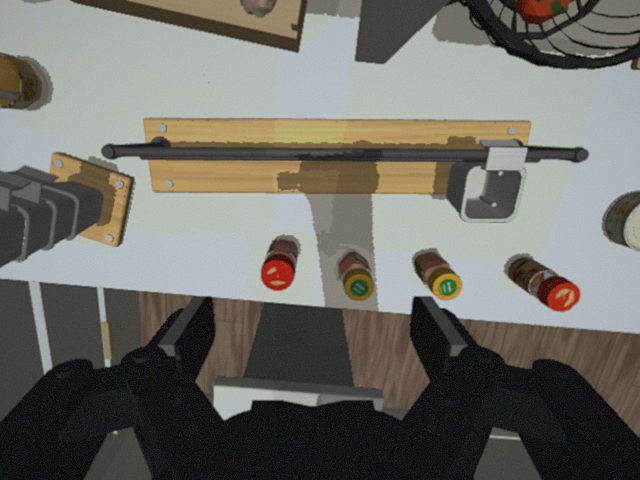

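The first caddy hangs on the bar at about (505,158) with its cup at (492,195). The stack stands at (60,205) with three caddies in it, and the four caps are at (278,270), (358,283), (440,285) and (560,293).

```bash
cat >> h.py <<'E'
def nestcheck():
    p=eyes.grab_frame("top"); ref=cv2.imread("pics/top0.png")[:,:,::-1]
    a,b=[x[225:295,180:240].astype(int) for x in(ref,p["pixels"])]
    f=lambda x:(x[...,0]-x[...,2]>45)   # wood of the plinth
    A,C=[np.argwhere(f(x)) for x in(a,b)]
    print("plinth top-view: n",len(A),len(C),"min/max rc",A.min(0),A.max(0),C.min(0),C.max(0),"iou %.2f"%((f(a)&f(b)).sum()/(f(a)|f(b)).sum()))
    for d in eyes.search_frame(p,"nest_base")[:1]: print("nest (was .4519 .3252)",c2w(p,d["at"]).round(4))
E
python3 - <<'E'
from h import *
nestcheck()
go([.4793,.3487,.29],-13); go([.4793,.3487,.165],-13)
E
```

```text
plinth top-view: n 511 513 min/max rc [ 4 12] [53 59] [ 4 12] [53 59] iou 0.98
nest (was .4519 .3252) [0.4535 0.3256 0.0136]
row [-2.52, -34.55, 7.51] [0.0, 0.0, 18.0] dist cm 35.4
row [-2.51, -34.55, 20.01] [0.0, 0.0, 18.0] dist cm 40.0
```

```bash
python3 -m crank '[[-0.4,-6,0,0,0,3,1],[-0.8,-12,0,0,0,8,1],[-1.3,-18,0,0,0,13,1],[-1.8,-24,0,0,0,18,1],[-2.2,-30,1,0,0,18,1],[-2.5,-34.5,3,0,0,18,1],[-2.5,-34.5,7,0,0,18,1],[-2.5,-34.5,10,0,0,18,1],[-2.5,-34.5,14,0,0,18,1],[-2.5,-34.5,17.5,0,0,18,1],[-2.5,-34.5,20,0,0,18,1],[-2.5,-34.5,20,0,0,18,1],[-2.5,-34.5,20,0,0,18,0.3],[-2.5,-34.5,20,0,0,18,0.3],[-2.5,-34.5,20,0,0,18,0.3],[-2.5,-34.5,20,0,0,18,0.3]]' 50
python3 - <<'E'
from h import *
np.set_printoptions(precision=2,suppress=True)
p=eyes.grab_frame("wrist"); t=tool()[0]
ref=cv2.imread("pics/w3.png")[:,:,::-1]
a,b=[cv2.cvtColor(x,cv2.COLOR_RGB2GRAY)[200:400,230:400].astype(np.float32) for x in(ref.copy(),p["pixels"])]
print("shift of caddy px vs first grasp",cv2.phaseCorrelate(a,b,cv2.createHanningWindow((170,200),cv2.CV_32F)))
E
```

```text
t: 14.08
tool_pos: [0.4794, 0.3496, 0.1667]
tcp_rot: [-0.0, 0.994, -0.112, 0.001]
contact_force: [-0.7, -3.4, 5.5]
opening: 0.0625
grip_force: 54.6
shift of caddy px vs first grasp ((0.238499670282053, -2.0355241875032277), 0.8969314787122938)
```

```bash
python3 -m crank '[[0,0,-1,0,0,0,0.3],[0,0,-2,0,0,0,0.3],[0,0,-3,0,0,0,0.3],[0,0,-4.5,0,0,0,0.3],[0,0,-8,0,0,0,0.3],[0,0,-12,0,0,0,0.3],[0,0,-14,0,0,0,0.3],[0,0,-14,0,0,0,0.3]]'
python3 - <<'E'
from h import *
nestcheck()
go(stand(-.055,-.044,.30),YS);go(stand(-.055,-.044,.20),YS)
E
```

```text
t: 15.12
tool_pos: [0.479, 0.3504, 0.3076]
tcp_rot: [-0.001, 0.994, -0.112, 0.001]
contact_force: [-0.5, 0.4, -2.2]
opening: 0.0623
grip_force: 55.6
plinth top-view: n 511 59 min/max rc [ 4 12] [53 59] [ 4 12] [48 59] iou 0.11
row [16.9, 40.32, 0.5] [0.0, 0.0, -18.0] dist cm 43.7
row [16.9, 40.32, 10.5] [0.0, 0.0, -18.0] dist cm 45.0
```

```bash
python3 -m crank '[[2,5,0,0,0,-3,0.3],[4.5,11,0,0,0,-9,0.3],[7,17,0,0,0,-15,0.3],[10,23,0,0,0,-18,0.3],[12.5,29,0,0,0,-18,0.3],[15,35,0,0,0,-18,0.3],[16.9,40.3,1,0,0,-18,0.3],[16.9,40.3,6,0,0,-18,0.3],[16.9,40.3,10.5,0,0,-18,0.3],[16.9,40.3,10.5,0,0,-18,0.3],[16.9,40.3,10.5,0,0,-18,0.3]]'
python3 - <<'E'
from h import *
np.set_printoptions(precision=2,suppress=True)
p=eyes.grab_frame("wrist"); bar(p,[40,80,120,160,200,230,420],190)
go(stand(-.055,-.044,.099),YS)
E
```

```text
t: 16.6
tool_pos: [0.5544, -0.0803, 0.2013]
tcp_rot: [-0.0, 0.999, 0.045, 0.0]
contact_force: [0.1, -0.6, -0.8]
opening: 0.0621
grip_force: 56.0
[(40, np.float64(187.0)), (80, np.float64(187.0)), (120, np.float64(187.5)), (160, np.float64(187.5)), (200, np.float64(187.0)), (230, np.float64(187.0)), (420, np.float64(187.5))]
[ 0.21  0.22 -0.06 -0.04  0.29  0.32  0.23] bar mm in stand x
[42.84 42.81 42.49 42.48 42.77 42.77 42.5 ]
row [-0.17, 0.08, 10.31] [0.0, -0.1, 0.1] dist cm 10.3
```

```bash
python3 -m crank '[[-0.15,0,2,0,0,0,0.3],[-0.15,0,4,0,0,0,0.3],[-0.15,0,6,0,0,0,0.3],[-0.15,0,8,0,0,0,0.3],[-0.15,0,9.5,0,0,0,0.3],[-0.15,0,10.3,0,0,0,0.3],[-0.15,0,10.3,0,0,0,0.3],[-0.15,0,10.3,0,0,0,0.3]]'
```

```text
t: 17.65
tool_pos: [0.5526, -0.081, 0.0979]
tcp_rot: [0.0, 0.999, 0.045, 0.0]
contact_force: [-0.1, -0.2, -2.2]
opening: 0.0624
grip_force: 54.8
```

```bash
python3 -m crank '[[0,0,0.2,0,0,0,0.3],[0,0,0.2,0,0,0,0.8],[0,0,0.2,0,0,0,1],[0,0,0.2,0,0,0,1],[0,0,0.2,0,0,0,1],[0,0,-1.5,0,0,0,1],[0,0,-4,0,0,0,1],[0,0,-8,0,0,0,1],[0,0,-14,0,0,0,1],[0,0,-20,0,0,0,1],[-1,-6,-24,0,0,0,1],[-1,-9,-24,0,0,0,1],[-1,-9,-24,0,0,0,1]]'
python3 - <<'E'
from h import *
np.set_printoptions(precision=4,suppress=True)
p=eyes.grab_frame("wrist"); save(p,"w6")
for q in("caddy_4","caddy_4_hook"):
    for d in eyes.search_frame(p,q): print(q,round(d["confidence"],2),c2w(p,d["at"]))
nestcheck()
go([.4793,.3490,.26],-13); go([.4793,.3490,.126],-13)
E
```

```text
t: 19.27
tool_pos: [0.5338, 0.0118, 0.3399]
tcp_rot: [-0.0, 0.999, 0.048, 0.002]
contact_force: [-0.2, -0.7, 0.2]
opening: 0.0858
grip_force: 0.0
caddy_4 0.92 [ 0.5687 -0.1971  0.1204]
caddy_4 0.89 [0.5055 0.3218 0.115 ]
caddy_4 0.77 [0.4789 0.3169 0.1491]
caddy_4 0.75 [ 0.5628 -0.0852  0.1197]
caddy_4 0.58 [0.5842 0.0335 0.0166]
caddy_4 0.24 [0.4419 0.0462 0.1081]
caddy_4_hook 0.6 [ 0.5701 -0.1971  0.1167]
plinth top-view: n 511 515 min/max rc [ 4 12] [53 59] [ 4 12] [53 59] iou 0.98
nest (was .4519 .3252) [0.453  0.3271 0.0137]
row [-2.46, -34.62, 7.69] [0.0, 0.0, 18.0] dist cm 35.5
row [-2.45, -34.62, 21.09] [0.0, 0.0, 18.0] dist cm 40.6
```

Both hung at the same height, and the nest hasn't moved. I'll pull the third caddy.

```bash
python3 -m crank '[[-0.4,-6,0,0,0,3,1],[-0.8,-12,0,0,0,8,1],[-1.3,-18,0,0,0,13,1],[-1.8,-24,0,0,0,18,1],[-2.2,-30,1,0,0,18,1],[-2.5,-34.6,4,0,0,18,1],[-2.5,-34.6,9,0,0,18,1],[-2.5,-34.6,13,0,0,18,1],[-2.5,-34.6,17,0,0,18,1],[-2.5,-34.6,20,0,0,18,1],[-2.5,-34.6,21,0,0,18,1],[-2.5,-34.6,21,0,0,18,1],[-2.5,-34.6,21,0,0,18,0.3],[-2.5,-34.6,21,0,0,18,0.3],[-2.5,-34.6,21,0,0,18,0.3],[-2.5,-34.6,21,0,0,18,0.3]]' 50
python3 - <<'E'
from h import *
p=eyes.grab_frame("wrist"); t=tool()[0]
ref=cv2.imread("pics/w3.png")[:,:,::-1]
a,b=[cv2.cvtColor(x,cv2.COLOR_RGB2GRAY)[200:400,230:400].astype(np.float32) for x in(ref.copy(),p["pixels"])]
print(cv2.phaseCorrelate(a,b,cv2.createHanningWindow((170,200),cv2.CV_32F)))
E
python3 -m crank '[[0,0,-1,0,0,0,0.3],[0,0,-2,0,0,0,0.3],[0,0,-3,0,0,0,0.3],[0,0,-4.5,0,0,0,0.3],[0,0,-8,0,0,0,0.3],[0,0,-13,0,0,0,0.3],[0,0,-18,0,0,0,0.3],[0,0,-18,0,0,0,0.3]]'
python3 - <<'E'
from h import *
go(stand(.055,-.0438,.30),YS);go(stand(.055,-.0438,.20),YS)
E
```

```text
t: 21.52
tool_pos: [0.4789, 0.3498, 0.1286]
tcp_rot: [-0.0, 0.994, -0.112, 0.001]
contact_force: [-1.7, -5.0, 5.3]
opening: 0.0624
grip_force: 53.6
((0.15741899567136386, -5.118588768042585), 0.8312874230278863)
t: 22.58
tool_pos: [0.4793, 0.352, 0.3126]
tcp_rot: [-0.003, 0.994, -0.112, 0.003]
contact_force: [-0.1, 0.5, -2.9]
opening: 0.0626
grip_force: 55.7
row [13.49, 30.14, 1.14] [-0.3, -0.4, -17.9] dist cm 33.0
row [13.44, 30.2, 11.14] [-0.3, -0.4, -17.9] dist cm 34.9
```

```bash
python3 -m crank '[[2.5,6,0,0,0,-5,0.3],[5,12,0,0,0,-12,0.3],[8,18,0,0,0,-18,0.3],[10.5,24,0,0,0,-18,0.3],[13,29,0,0,0,-18,0.3],[13.4,30.2,3,0,0,-18,0.3],[13.4,30.2,8,0,0,-18,0.3],[13.4,30.2,11.1,0,0,-18,0.3],[13.4,30.2,11.1,0,0,-18,0.3],[13.4,30.2,11.1,0,0,-18,0.3]]'
python3 - <<'E'
from h import *
np.set_printoptions(precision=2,suppress=True)
p=eyes.grab_frame("wrist"); save(p,"w7"); bar(p,[80,120,160,200,230,420,450],187)
t=tool()[0]; g=p["pixels"].mean(2); print(g[270:300,275:355].mean(1).astype(int).tolist()); print("near edge", [intool(plane(p,[(315,v)],t[2]+z))[0,0] for v,z in((289,.051),(284,.048),(284,.0495),(282,.048))])
go(stand(.055,-.0438,.101),YS)
E
```

```text
t: 23.82
tool_pos: [0.5423, 0.0262, 0.1973]
tcp_rot: [-0.0, 0.999, 0.045, 0.001]
contact_force: [-0.3, 0.7, -2.0]
opening: 0.0621
grip_force: 55.9
[(80, np.float64(183.5)), (120, np.float64(184.0)), (160, np.float64(184.5)), (200, np.float64(184.0)), (230, np.float64(184.5)), (420, np.float64(184.5)), (450, np.float64(177.0))]
[ 0.42  0.13 -0.16  0.16 -0.12  0.05  4.52] bar mm in stand x
[45.69 45.38 45.07 45.36 45.06 45.11 49.56]
[126, 125, 125, 125, 125, 125, 126, 127, 128, 125, 118, 110, 109, 110, 110, 110, 110, 110, 110, 110, 110, 110, 110, 110, 110, 109, 109, 109, 108, 109]
near edge [np.float64(30.014539427985316), np.float64(30.234958872451536), np.float64(30.943071908383875), np.float64(30.90652861407039)]
row [0.12, -0.18, 9.68] [0.0, -0.1, 0.1] dist cm 9.7
```

```bash
python3 -m crank '[[0,-0.1,2,0,0,0,0.3],[0,-0.1,4,0,0,0,0.3],[0,-0.1,6,0,0,0,0.3],[0,-0.1,8,0,0,0,0.3],[0,-0.1,9,0,0,0,0.3],[0,-0.1,9.8,0,0,0,0.3],[0,-0.1,9.8,0,0,0,0.3],[0,-0.1,9.8,0,0,0,0.3]]'
```

```text
t: 24.88
tool_pos: [0.5421, 0.0269, 0.099]
tcp_rot: [0.0, 0.999, 0.045, 0.001]
contact_force: [-0.7, -0.0, -0.4]
opening: 0.0622
grip_force: 54.6
```

```bash
python3 -m crank '[[0,0,0,0,0,0,0.8],[0,0,0,0,0,0,1],[0,0,0,0,0,0,1],[0,0,0,0,0,0,1],[0,0,-1.5,0,0,0,1],[0,0,-4,0,0,0,1],[0,0,-8,0,0,0,1],[0,0,-14,0,0,0,1],[0,0,-20,0,0,0,1],[0,0,-24,0,0,0,1],[0,0,-24,0,0,0,1]]'
python3 - <<'E'
from h import *
np.set_printoptions(precision=4,suppress=True)
p=eyes.grab_frame("wrist")
for q in("caddy_4",):
    for d in eyes.search_frame(p,q): print(q,round(d["confidence"],2),c2w(p,d["at"]))
nestcheck()
go([.4793,.3493,.26],-13); go([.4793,.3493,.086],-13)
E
```

```text
t: 26.25
tool_pos: [0.5429, 0.0276, 0.3429]
tcp_rot: [0.0, 0.999, 0.045, 0.004]
contact_force: [-0.2, 0.6, -0.5]
opening: 0.0855
grip_force: 0.0
caddy_4 0.93 [ 0.5719 -0.1954  0.1176]
caddy_4 0.89 [0.5443 0.0298 0.1228]
caddy_4 0.72 [0.4836 0.3452 0.1117]
caddy_4 0.65 [ 0.5601 -0.083   0.1231]
plinth top-view: n 511 514 min/max rc [ 4 12] [53 59] [ 4 12] [53 59] iou 0.96
nest (was .4519 .3252) [0.4534 0.3254 0.0136]
row [-3.23, -32.68, 7.74] [0.0, 0.1, 18.1] dist cm 33.7
row [-3.2, -32.68, 25.14] [0.0, 0.1, 18.1] dist cm 41.4
```

```bash
python3 -m crank '[[-0.5,-6,0,0,0,3,1],[-1,-12,0,0,0,8,1],[-1.7,-18,0,0,0,13,1],[-2.3,-24,0,0,0,18,1],[-3,-30,2,0,0,18,1],[-3.2,-32.7,7,0,0,18,1],[-3.2,-32.7,12,0,0,18,1],[-3.2,-32.7,17,0,0,18,1],[-3.2,-32.7,22,0,0,18,1],[-3.2,-32.7,24.5,0,0,18,1],[-3.2,-32.7,25.1,0,0,18,1],[-3.2,-32.7,25.1,0,0,18,1],[-3.2,-32.7,25.1,0,0,18,0.3],[-3.2,-32.7,25.1,0,0,18,0.3],[-3.2,-32.7,25.1,0,0,18,0.3],[-3.2,-32.7,25.1,0,0,18,0.3]]' 50
python3 -m crank '[[0,0,-1,0,0,0,0.3],[0,0,-2,0,0,0,0.3],[0,0,-3,0,0,0,0.3],[0,0,-4.5,0,0,0,0.3],[0,0,-8,0,0,0,0.3],[0,0,-13,0,0,0,0.3],[0,0,-19,0,0,0,0.3],[0,0,-22,0,0,0,0.3],[0,0,-22,0,0,0,0.3]]'
python3 - <<'E'
from h import *
p=eyes.grab_frame("wrist"); g=p["pixels"].mean(2); print(g[270:300,275:355].mean(1).astype(int).tolist())
go(stand(.165,-.044,.30),YS);go(stand(.165,-.044,.20),YS)
E
```

```text
t: 28.45
tool_pos: [0.4809, 0.3494, 0.0885]
tcp_rot: [-0.0, 0.994, -0.112, 0.001]
contact_force: [-1.6, -4.3, 5.3]
opening: 0.0626
grip_force: 53.6
t: 29.58
tool_pos: [0.481, 0.3507, 0.3108]
tcp_rot: [-0.002, 0.994, -0.112, 0.002]
contact_force: [-0.2, 0.4, -3.0]
opening: 0.0622
grip_force: 55.8
[122, 122, 122, 122, 121, 119, 119, 117, 117, 119, 120, 121, 123, 126, 129, 127, 120, 113, 111, 113, 114, 114, 114, 114, 114, 113, 114, 113, 113, 114]
row [9.93, 19.5, 0.83] [-0.1, -0.1, -18.0] dist cm 21.9
row [9.91, 19.51, 10.83] [-0.1, -0.1, -18.0] dist cm 24.4
```

```bash
python3 -m crank '[[3,6,0,0,0,-6,0.3],[6,12,0,0,0,-14,0.3],[9,18,0,0,0,-18,0.3],[9.9,19.5,3,0,0,-18,0.3],[9.9,19.5,8,0,0,-18,0.3],[9.9,19.5,10.8,0,0,-18,0.3],[9.9,19.5,10.8,0,0,-18,0.3],[9.9,19.5,10.8,0,0,-18,0.3]]'
python3 - <<'E'
from h import *
np.set_printoptions(precision=2,suppress=True)
p=eyes.grab_frame("wrist"); bar(p,[200,230,400,430,460,500,540,600],187)
go(stand(.165,-.0438,.101),YS)
E
```

```text
t: 30.62
tool_pos: [0.5337, 0.1379, 0.1998]
tcp_rot: [-0.0, 0.999, 0.045, 0.0]
contact_force: [0.9, 0.1, -1.7]
opening: 0.0624
grip_force: 55.9
[(200, np.float64(185.5)), (230, np.float64(186.0)), (400, np.float64(186.5)), (430, np.float64(179.5)), (460, np.float64(180.0)), (500, np.float64(182.5)), (540, np.float64(188.5)), (600, np.float64(187.0))]
[ 0.29  0.01 -0.14  4.1   3.84  2.4  -1.15 -0.14] bar mm in stand x
[44.11 43.81 43.54 47.76 47.48 46.02 42.43 43.4 ]
row [-0.01, 0.03, 9.93] [-0.0, -0.1, 0.1] dist cm 9.9
```

Bar sits 43.8 mm from the caddy, inside the 41–46 mm window. I'll lower it straight down, then release.

```bash
python3 -m crank '[[0,0,2,0,0,0,0.3],[0,0,4,0,0,0,0.3],[0,0,6,0,0,0,0.3],[0,0,8,0,0,0,0.3],[0,0,9.2,0,0,0,0.3],[0,0,10,0,0,0,0.3],[0,0,10,0,0,0,0.3],[0,0,10,0,0,0,0.3]]'
```

```text
t: 31.68
tool_pos: [0.5339, 0.1377, 0.0999]
tcp_rot: [-0.0, 0.999, 0.045, 0.0]
contact_force: [0.7, 0.1, -1.9]
opening: 0.0624
grip_force: 55.1
```

```bash
python3 -m crank '[[0,0,0.2,0,0,0,0.3],[0,0,0.2,0,0,0,0.8],[0,0,0.2,0,0,0,1],[0,0,0.2,0,0,0,1],[0,0,0.2,0,0,0,1],[0,0,-1.5,0,0,0,1],[0,0,-4,0,0,0,1],[0,0,-8,0,0,0,1],[0,0,-14,0,0,0,1],[0,0,-20,0,0,0,1],[-4,4,-25,0,0,0,1],[-8,9,-28,0,0,0,1],[-12,14,-28,0,0,0,1],[-14,19,-28,0,0,0,1],[-14,24,-28,0,0,0,1],[-14,24,-28,0,0,0,1],[-14,24,-28,0,0,0,1]]'
cat >> h.py <<'E'
def caps(p):
    h=cv2.cvtColor(p["pixels"],cv2.COLOR_RGB2HSV); H,S,V=[h[...,i].astype(int) for i in range(3)]
    for n,m,z in(("red",((H<8)|(H>172))&(S>150)&(V>110),.106),("gold",(H>12)&(H<90)&(S>120)&(V>60),.096)):
        m=cv2.morphologyEx(m.astype(np.uint8),cv2.MORPH_CLOSE,np.ones((9,9)))
        N,_,st,ce=cv2.connectedComponentsWithStats(m)
        for i in range(1,N):
            if st[i,4]>150:
                w=plane(p,[ce[i]],z)[0]
                if .34<w[0]<.5: print(n,st[i].tolist(),ce[i].round(1),w.round(4))
E
python3 - <<'E'
from h import *
np.set_printoptions(precision=4,suppress=True)
p=eyes.grab_frame("wrist"); save(p,"w8"); caps(p); V=np.linalg.inv(np.array(p["view"]))[:3,3]; print(V)
for q in("jar_a","caddy_1","nest_base"):
    for d in eyes.search_frame(p,q): print(q,round(d["confidence"],2),c2w(p,d["at"]))
E
```

```text
t: 33.8
tool_pos: [0.4157, -0.1132, 0.3801]
tcp_rot: [-0.0, 0.999, 0.045, 0.0]
contact_force: [-0.5, 0.3, 0.5]
opening: 0.0853
grip_force: 0.0
red [166, 157, 35, 34, 956] [183.1 173.7] [0.4283 0.0474 0.106 ]
red [472, 181, 34, 33, 882] [488.3 197.3] [ 0.4335 -0.3332  0.106 ]
gold [0, 72, 42, 89, 2594] [ 21.3 116.3] [0.4782 0.244  0.096 ]
gold [258, 173, 32, 33, 795] [273.7 188.8] [ 0.418  -0.0635  0.096 ]
gold [349, 172, 32, 32, 794] [365.  187.6] [ 0.4301 -0.1792  0.096 ]
gold [480, 188, 20, 20, 221] [491.4 195.9] [ 0.4343 -0.3421  0.096 ]
[ 0.4902 -0.1062  0.523 ]
jar_a 0.8 [ 0.4354 -0.1773  0.0998]
jar_a 0.71 [ 0.4337 -0.3233  0.1029]
jar_a 0.59 [ 0.4219 -0.0629  0.0981]
caddy_1 0.96 [ 0.5688 -0.0769  0.1137]
caddy_1 0.93 [ 0.5852 -0.1926  0.1155]
caddy_1 0.78 [0.552  0.0363 0.1154]
caddy_1 0.72 [0.5437 0.1522 0.1168]
caddy_1 0.38 [0.4782 0.3084 0.0159]
nest_base 0.76 [0.4767 0.3099 0.018 ]
```

View pics/w8.png

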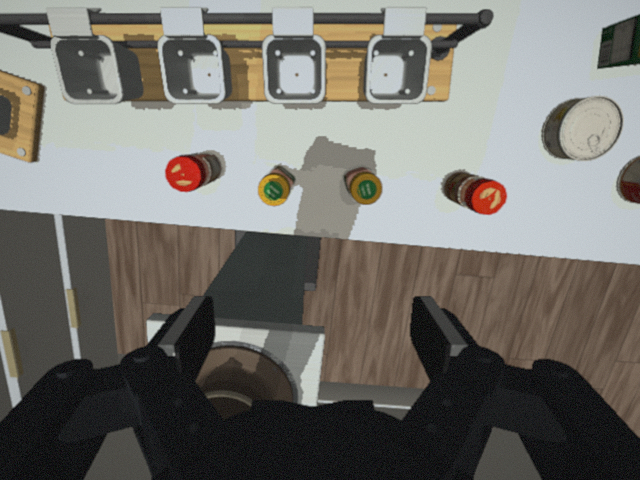

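```bash
cat >> h.py <<'E'
def ins(s,h,up=0): 
    """go: TCP when jar gripped at height h above its underside sits in caddy at s, raised up along the cup axis"""
    a=np.radians(5); d=.003+h+up; go(stand(s,-.040-d*np.sin(a),.064+d*np.cos(a)),YS,5)
E
python3 - <<'E'
from h import *
go([.4275,.048,.17],YS); go([.4275,.048,.079],YS)
E
```

```text
row [2.64, -15.89, 20.95] [-0.0, -0.0, 0.2] dist cm 26.4
row [2.64, -15.89, 30.05] [-0.0, -0.0, 0.2] dist cm 34.1
```

```bash
python3 -m crank '[[1,-5,3,0,0,0,1],[2,-10.5,5,0,0,0,1],[2.6,-15.9,8,0,0,0,1],[2.6,-15.9,14,0,0,0,1],[2.6,-15.9,19,0,0,0,1],[2.6,-15.9,21,0,0,0,1],[2.6,-15.9,24,0,0,0,1],[2.6,-15.9,27,0,0,0,1],[2.6,-15.9,29.5,0,0,0,1],[2.6,-15.9,30,0,0,0,1],[2.6,-15.9,30,0,0,0,1],[2.6,-15.9,30,0,0,0,0.2],[2.6,-15.9,30,0,0,0,0.2],[2.6,-15.9,30,0,0,0,0.2],[2.6,-15.9,30,0,0,0,0.2],[2.6,-15.9,30,0,0,0,0.2]]' 40
python3 - <<'E'
from h import *
np.set_printoptions(precision=1,suppress=True)
p=eyes.grab_frame("wrist"); save(p,"w9")
for u in(300,320,340): print(p["pixels"][300:420:4,u].tolist())
ins(.165,.080,.10); ins(.165,.080,0.001)
E
```

```text
t: 36.0
tool_pos: [0.4281, 0.0468, 0.0802]
tcp_rot: [0.0, 0.999, 0.045, 0.001]
contact_force: [-0.5, 0.4, 5.7]
opening: 0.043
grip_force: 39.9
[[98, 22, 15], [103, 77, 51], [104, 85, 55], [109, 87, 62], [112, 93, 65], [101, 57, 40], [99, 23, 21], [97, 27, 19], [98, 21, 24], [98, 23, 15], [101, 35, 29], [97, 29, 17], [99, 47, 33], [102, 83, 56], [101, 80, 53], [91, 15, 8], [101, 37, 29], [98, 28, 24], [95, 23, 25], [52, 53, 48], [48, 52, 47], [46, 51, 51], [45, 53, 50], [40, 48, 47], [45, 51, 46], [45, 45, 44], [31, 32, 37], [29, 25, 28], [24, 27, 26], [10, 15, 15]]
[[110, 29, 18], [98, 13, 5], [97, 18, 9], [98, 26, 20], [99, 27, 17], [100, 29, 23], [99, 23, 15], [95, 21, 13], [99, 24, 18], [98, 30, 24], [99, 30, 15], [98, 31, 25], [109, 88, 62], [106, 85, 58], [92, 56, 35], [93, 37, 24], [95, 24, 19], [94, 23, 11], [95, 21, 16], [58, 50, 50], [42, 45, 41], [50, 51, 52], [45, 51, 49], [47, 49, 48], [46, 49, 45], [55, 56, 56], [35, 38, 37], [19, 17, 10], [9, 16, 16], [16, 20, 16]]
[[113, 30, 24], [112, 24, 20], [112, 26, 23], [101, 25, 15], [99, 28, 20], [97, 25, 16], [96, 19, 13], [100, 29, 27], [99, 31, 27], [94, 17, 6], [94, 16, 7], [92, 15, 14], [94, 30, 8], [96, 22, 20], [93, 20, 10], [95, 22, 9], [92, 7, 11], [95, 29, 24], [52, 59, 53], [52, 53, 55], [47, 51, 46], [49, 56, 53], [49, 49, 52], [48, 52, 51], [42, 50, 44], [38, 40, 40], [13, 20, 17], [24, 21, 20], [12, 9, 11], [23, 26, 27]]
row [10.19, -8.11, -16.6] [0.0, 4.9, 0.0] dist cm 21.1
row [11.03, -8.11, -6.73] [0.0, 4.9, 0.0] dist cm 15.3
```

```bash
python3 -m crank '[[0,0,-2,0,0,0,0.2],[0,0,-7,0,0,0,0.2],[0,0,-13,0,0,0,0.2],[2,-2,-16.6,0,0,0,0.2],[6,-5,-16.6,0,2.5,0,0.2],[10.2,-8.1,-16.6,0,4.9,0,0.2],[10.2,-8.1,-16.6,0,4.9,0,0.2],[10.2,-8.1,-16.6,0,4.9,0,0.2]]'
python3 - <<'E'
from h import *
np.set_printoptions(precision=1,suppress=True)
p=eyes.grab_frame("wrist"); t,r=tool()
# cap far edge in tool frame: intersect ray with plane tool z=-26mm
def tp(uv,zt):
    A,Bp=plane(p,[uv],0)[0],plane(p,[uv],.3)[0]; a,b=intool(A),intool(Bp); return a+(b-a)*(zt-a[2])/(b[2]-a[2])
m=(p["pixels"][...,0].astype(int)-p["pixels"][...,1]>35)
for u in(310,320,330): 
    v=np.where(m[290:420,u])[0]+290; print(u,v.min(),v.max(),tp((u,v.max()),-26)+[22.5,0,0])
v=np.where(m[345,240:400])[0]+240; print(v.min(),v.max(),tp((v.min(),345),-26),tp((v.max(),345),-26))
ins(.165,.080,0.001); ins(.165,.08,.05)
E
```

```text
t: 37.05
tool_pos: [0.521, 0.1361, 0.2449]
tcp_rot: [-0.002, 0.998, 0.045, 0.042]
contact_force: [0.1, -0.5, -1.0]
opening: 0.0432
grip_force: 41.3
310 290 375 [  1.   -1.5 -26. ]
320 290 375 [  1.    2.6 -26. ]
330 290 372 [  2.5   6.8 -26. ]
263 362 [ -7.  -20.5 -26. ] [ -6.9  19.5 -26. ]
row [0.15, -0.1, 9.78] [0.0, 0.2, 0.0] dist cm 9.8
row [0.14, -0.09, 4.88] [0.0, 0.2, 0.0] dist cm 4.9
```

```bash
python3 -m crank '[[0.05,-0.1,2,0,0,0,0.2],[0.05,-0.1,4,0,0,0,0.2],[0.05,-0.1,6,0,0,0,0.2],[0.05,-0.1,7.5,0,0,0,0.2],[0.05,-0.1,8.7,0,0,0,0.2],[0.05,-0.1,9.6,0,0,0,0.2],[0.05,-0.1,9.8,0,0,0,0.2],[0.05,-0.1,9.8,0,0,0,0.2]]'
```

```text
t: 38.1
tool_pos: [0.5305, 0.1383, 0.1479]
tcp_rot: [-0.002, 0.998, 0.045, 0.043]
contact_force: [-0.2, -0.9, -1.7]
opening: 0.0434
grip_force: 41.5
```

```bash
python3 -m crank '[[0,0,0.15,0,0,0,0.2],[0,0,0.15,0,0,0,0.2],[0,0,0.15,0,0,0,0.8],[0,0,0.15,0,0,0,1],[0,0,0.15,0,0,0,1],[0,0,-1.5,0,0,0,1],[0,0,-5,0,0,0,1],[0,0,-10,0,0,0,1],[0,0,-10,0,0,0,1]]'
python3 - <<'E'
from h import *
print(robot.read_state()["contact_force"])
go([.4172,-.063,.25],YS); go([.4172,-.063,.17],YS); go([.4172,-.063,.071],YS)
E
```

```text
t: 39.22
tool_pos: [0.5236, 0.1388, 0.2523]
tcp_rot: [-0.003, 0.998, 0.045, 0.047]
contact_force: [0.8, 0.5, 0.5]
opening: 0.0853
grip_force: 0.0
[0.75239327 0.54696913 0.51179538]
row [-12.38, 19.14, -0.94] [-0.1, -5.3, 0.1] dist cm 22.8
row [-13.13, 19.14, 7.02] [-0.1, -5.3, 0.1] dist cm 24.3
row [-14.05, 19.15, 16.88] [-0.1, -5.3, 0.1] dist cm 29.1
```

```bash
python3 -m crank '[[-3.5,5,-1,0,-2,0,1],[-7,10,-1,0,-4,0,1],[-10,15,-1,0,-5.3,0,1],[-12.5,19.1,0,0,-5.3,0,1],[-13.1,19.1,5,0,-5.3,0,1],[-13.6,19.1,10,0,-5.3,0,1],[-13.9,19.1,14,0,-5.3,0,1],[-14,19.1,16.8,0,-5.3,0,1],[-14,19.1,16.8,0,-5.3,0,1],[-14,19.1,16.8,0,-5.3,0,1],[-14,19.1,16.8,0,-5.3,0,0.2],[-14,19.1,16.8,0,-5.3,0,0.2],[-14,19.1,16.8,0,-5.3,0,0.2],[-14,19.1,16.8,0,-5.3,0,0.2],[-14,19.1,16.8,0,-5.3,0,0.2]]' 40
python3 - <<'E'
from h import *
h=tool()[0][2]; ins(.055,h,.10); ins(.055,h,0.001)
E
```

```text
t: 41.1
tool_pos: [0.4152, -0.0638, 0.0689]
tcp_rot: [0.0, 0.999, 0.045, -0.003]
contact_force: [-1.8, 0.8, 8.1]
opening: 0.0412
grip_force: 38.8
row [12.44, -8.0, -16.7] [0.0, 5.3, 0.0] dist cm 22.3
row [13.35, -8.01, -6.84] [0.0, 5.3, 0.0] dist cm 17.0
```

```bash
python3 -m crank '[[0,0,-2,0,0,0,0.2],[0,0,-7,0,0,0,0.2],[0,0,-13,0,0,0,0.2],[2,-1.5,-16.7,0,0,0,0.2],[6,-4,-16.7,0,2,0,0.2],[10,-6.5,-16.7,0,4,0,0.2],[12.4,-8,-16.7,0,5.3,0,0.2],[12.4,-8,-16.7,0,5.3,0,0.2],[12.4,-8,-16.7,0,5.3,0,0.2]]'
cat >> h.py <<'E'
def held(rad,ht,h):
    p=eyes.grab_frame("wrist"); zt=-(ht-h)*1000; x=p["pixels"].astype(int); m=(x.max(2)-x.min(2)>35)
    for u in(310,320,330):
        v=np.where(m[290:420,u])[0]+290
        a,b=intool(plane(p,[(u,v.max())],0)[0]),intool(plane(p,[(u,v.max())],.3)[0]); print(v.max(),(a+(b-a)*(zt-a[2])/(b[2]-a[2]))[0]+rad,"jar x in tool mm")
E
python3 - <<'E'
from h import *
held(21,.096,.0689); ins(.055,.0689,0.001)
E
```

```text
t: 42.22
tool_pos: [0.531, 0.0263, 0.2338]
tcp_rot: [-0.002, 0.998, 0.045, 0.042]
contact_force: [-1.0, -0.1, -1.2]
opening: 0.0413
grip_force: 39.5
369 3.308089620214531 jar x in tool mm
369 3.3120534940029813 jar x in tool mm
367 4.294316584079695 jar x in tool mm
row [0.22, -0.11, 9.78] [0.0, 0.2, -0.0] dist cm 9.8
```

```bash
python3 -m crank '[[-0.1,-0.1,2,0,0,0,0.2],[-0.1,-0.1,4,0,0,0,0.2],[-0.1,-0.1,6,0,0,0,0.2],[-0.1,-0.1,7.5,0,0,0,0.2],[-0.1,-0.1,8.7,0,0,0,0.2],[-0.1,-0.1,9.6,0,0,0,0.2],[-0.1,-0.1,9.8,0,0,0,0.2],[-0.1,-0.1,9.8,0,0,0,0.2]]'
```

```text
t: 43.28
tool_pos: [0.5394, 0.0286, 0.1367]
tcp_rot: [-0.002, 0.998, 0.045, 0.043]
contact_force: [0.1, -1.0, -0.7]
opening: 0.0412
grip_force: 39.3
```

```bash
python3 -m crank '[[0,0,0.1,0,0,0,0.2],[0,0,0.1,0,0,0,0.2],[0,0,0.1,0,0,0,0.8],[0,0,0.1,0,0,0,1],[0,0,0.1,0,0,0,1],[0,0,-1.5,0,0,0,1],[0,0,-5,0,0,0,1],[0,0,-10,0,0,0,1],[0,0,-10,0,0,0,1]]'
python3 - <<'E'
from h import *
go([.4313,-.180,.25],YS); go([.4313,-.180,.17],YS); go([.4313,-.180,.073],YS)
E
```

```text
t: 44.4
tool_pos: [0.5326, 0.0286, 0.2409]
tcp_rot: [-0.002, 0.998, 0.045, 0.047]
contact_force: [-0.1, -0.2, 0.2]
opening: 0.0857
grip_force: 0.0
row [-11.83, 19.86, -2.0] [0.0, -5.3, 0.1] dist cm 23.2
row [-12.57, 19.86, 5.96] [0.0, -5.3, 0.1] dist cm 24.2
row [-13.47, 19.85, 15.62] [0.0, -5.3, 0.1] dist cm 28.6
```

```bash
python3 -m crank '[[-3.5,5,-2,0,-2,0,1],[-7,10.5,-2,0,-4,0,1],[-10,16,-2,0,-5.3,0,1],[-12,19.9,0,0,-5.3,0,1],[-12.6,19.9,5,0,-5.3,0,1],[-13,19.9,10,0,-5.3,0,1],[-13.3,19.9,13,0,-5.3,0,1],[-13.4,19.9,15.6,0,-5.3,0,1],[-13.4,19.9,15.6,0,-5.3,0,1],[-13.4,19.9,15.6,0,-5.3,0,1],[-13.4,19.9,15.6,0,-5.3,0,0.2],[-13.4,19.9,15.6,0,-5.3,0,0.2],[-13.4,19.9,15.6,0,-5.3,0,0.2],[-13.4,19.9,15.6,0,-5.3,0,0.2],[-13.4,19.9,15.6,0,-5.3,0,0.2]]' 40
python3 - <<'E'
from h import *
h=tool()[0][2]; held(21,.096,h); ins(-.055,h,.10); ins(-.055,h,0.001)
E
```

```text
t: 46.28
tool_pos: [0.4292, -0.1814, 0.07]
tcp_rot: [0.001, 0.999, 0.045, -0.003]
contact_force: [-1.5, -0.2, 6.7]
opening: 0.0399
grip_force: 40.1
372 0.8639369174256046 jar x in tool mm
372 0.8646750349077053 jar x in tool mm
369 2.35532895822665 jar x in tool mm
row [12.06, -8.83, -16.71] [0.1, 5.3, 0.0] dist cm 22.4
row [12.99, -8.84, -6.86] [0.1, 5.3, 0.0] dist cm 17.1
```

```bash
python3 -m crank '[[0,0,-2,0,0,0,0.2],[0,0,-7,0,0,0,0.2],[0,0,-13,0,0,0,0.2],[2,-1.5,-16.7,0,0,0,0.2],[6,-4.5,-16.7,0,2,0,0.2],[10,-7.3,-16.7,0,4,0,0.2],[12,-8.8,-16.7,0,5.3,0,0.2],[12,-8.8,-16.7,0,5.3,0,0.2],[12,-8.8,-16.7,0,5.3,0,0.2]]'
python3 - <<'E'
from h import *
held(21,.096,.07); ins(-.055,.07,0.001)
E
```

```text
t: 47.45
tool_pos: [0.5407, -0.0834, 0.2351]
tcp_rot: [-0.002, 0.998, 0.045, 0.042]
contact_force: [-0.5, 0.4, -1.3]
opening: 0.0404
grip_force: 41.0
372 0.9350126141537203 jar x in tool mm
371 1.4374283542896933 jar x in tool mm
369 2.4339003968628674 jar x in tool mm
row [0.21, -0.13, 9.8] [0.0, 0.2, -0.0] dist cm 9.8
```

```bash
python3 -m crank '[[0.05,-0.1,2,0,0,0,0.2],[0.1,-0.1,4,0,0,0,0.2],[0.1,-0.1,6,0,0,0,0.2],[0.1,-0.1,7.5,0,0,0,0.2],[0.1,-0.1,8.7,0,0,0,0.2],[0.1,-0.1,9.6,0,0,0,0.2],[0.1,-0.1,9.8,0,0,0,0.2],[0.1,-0.1,9.8,0,0,0,0.2]]'
```

```text
t: 48.5
tool_pos: [0.551, -0.0807, 0.138]
tcp_rot: [-0.002, 0.998, 0.045, 0.043]
contact_force: [0.2, 0.7, -0.4]
opening: 0.0399
grip_force: 41.0
```

```bash
python3 -m crank '[[0,0,0.1,0,0,0,0.2],[0,0,0.1,0,0,0,0.2],[0,0,0.1,0,0,0,0.8],[0,0,0.1,0,0,0,1],[0,0,0.1,0,0,0,1],[0,0,-1.5,0,0,0,1],[0,0,-5,0,0,0,1],[0,0,-10,0,0,0,1],[0,0,-10,0,0,0,1]]'
python3 - <<'E'
from h import *
go([.4345,-.3345,.25],YS); go([.4345,-.3345,.17],YS); go([.4345,-.3345,.081],YS)
E
```

```text
t: 49.62
tool_pos: [0.5444, -0.0814, 0.2425]
tcp_rot: [-0.001, 0.998, 0.045, 0.047]
contact_force: [0.1, -0.7, -0.1]
opening: 0.0851
grip_force: 0.0
row [-13.09, 24.23, -1.92] [0.1, -5.3, 0.0] dist cm 27.6
row [-13.84, 24.21, 6.04] [0.1, -5.3, 0.0] dist cm 28.5
row [-14.67, 24.19, 14.91] [0.1, -5.3, 0.0] dist cm 32.0
```

```bash
python3 -m crank '[[-3,5,-2,0,-2,0,1],[-6,10.5,-2,0,-4,0,1],[-8.5,16,-2,0,-5.3,0,1],[-11.5,21,-2,0,-5.3,0,1],[-13.3,24.2,1,0,-5.3,0,1],[-13.8,24.2,6,0,-5.3,0,1],[-14.2,24.2,10,0,-5.3,0,1],[-14.5,24.2,13,0,-5.3,0,1],[-14.6,24.2,14.9,0,-5.3,0,1],[-14.6,24.2,14.9,0,-5.3,0,1],[-14.6,24.2,14.9,0,-5.3,0,1],[-14.6,24.2,14.9,0,-5.3,0,0.2],[-14.6,24.2,14.9,0,-5.3,0,0.2],[-14.6,24.2,14.9,0,-5.3,0,0.2],[-14.6,24.2,14.9,0,-5.3,0,0.2],[-14.6,24.2,14.9,0,-5.3,0,0.2]]' 40
python3 - <<'E'
from h import *
h=tool()[0][2]; held(22.5,.106,h); ins(-.165,h,.10); ins(-.165,h,0.001)
E
```

```text
t: 51.62
tool_pos: [0.4322, -0.3348, 0.0774]
tcp_rot: [0.001, 0.999, 0.045, -0.003]
contact_force: [-1.6, 0.5, 5.9]
opening: 0.0434
grip_force: 40.1
377 2.0761206347084027 jar x in tool mm
378 1.5839630166027376 jar x in tool mm
375 3.059608963480912 jar x in tool mm
row [13.07, -13.14, -16.72] [0.1, 5.3, 0.0] dist cm 25.0
row [13.99, -13.15, -6.87] [0.1, 5.3, 0.0] dist cm 20.4
```

```bash
python3 -m crank '[[0,0,-2,0,0,0,0.2],[0,0,-7,0,0,0,0.2],[0,0,-13,0,0,0,0.2],[2,-2,-16.7,0,0,0,0.2],[6,-6,-16.7,0,2,0,0.2],[10,-10,-16.7,0,4,0,0.2],[13,-13.1,-16.7,0,5.3,0,0.2],[13,-13.1,-16.7,0,5.3,0,0.2],[13,-13.1,-16.7,0,5.3,0,0.2]]'
python3 - <<'E'
from h import *
held(22.5,.106,.0774); ins(-.165,.0774,0.001)
E
```

```text
t: 52.8
tool_pos: [0.55, -0.1928, 0.2422]
tcp_rot: [-0.002, 0.998, 0.045, 0.042]
contact_force: [0.2, 0.2, -1.2]
opening: 0.0432
grip_force: 41.1
376 2.764312678762707 jar x in tool mm
378 1.7853324641744166 jar x in tool mm
375 3.2676948379581745 jar x in tool mm
row [0.22, -0.13, 9.77] [0.0, 0.2, -0.0] dist cm 9.8
```

```bash
python3 -m crank '[[0,-0.1,2,0,0,0,0.2],[0,-0.1,4,0,0,0,0.2],[0,-0.1,6,0,0,0,0.2],[0,-0.1,7.5,0,0,0,0.2],[0,-0.1,8.7,0,0,0,0.2],[0,-0.1,9.6,0,0,0,0.2],[0,-0.1,9.8,0,0,0,0.2],[0,-0.1,9.8,0,0,0,0.2]]'
```

```text
t: 53.85
tool_pos: [0.5591, -0.1905, 0.1452]
tcp_rot: [-0.002, 0.998, 0.045, 0.043]
contact_force: [-0.5, 0.1, -0.9]
opening: 0.0433
grip_force: 41.1
```

```bash
python3 -m crank '[[0,0,0.1,0,0,0,0.2],[0,0,0.1,0,0,0,0.2],[0,0,0.1,0,0,0,0.8],[0,0,0.1,0,0,0,1],[0,0,0.1,0,0,0,1],[0,0,-1.5,0,0,0,1],[0,0,-5,0,0,0,1],[0,0,-10,0,0,0,1],[-5,3,-15,0,-2,0,1],[-10,3,-18,0,-5,0,1],[-16,0,-18,0,-5,0,1],[-16,-5,-18,0,-5,0,1],[-16,-5,-18,0,-5,0,1],[-16,-5,-18,0,-5,0,1]]'
python3 - <<'E'
from h import *
a=eyes.grab_frame("wrist"); b=eyes.grab_frame("side")
w=cv2.resize(a["pixels"][0:300],(600,281)); s=cv2.resize(b["pixels"][200:340,220:440],(600,310),interpolation=cv2.INTER_CUBIC)
cv2.imwrite("pics/fin.png",np.vstack([w,s])[:,:,::-1])
E
```

```text
t: 55.6
tool_pos: [0.3806, -0.1566, 0.3116]
tcp_rot: [0.001, 0.999, 0.045, -0.0]
contact_force: [-0.4, 0.3, -0.1]
opening: 0.0853
grip_force: 0.0
```

View pics/fin.png

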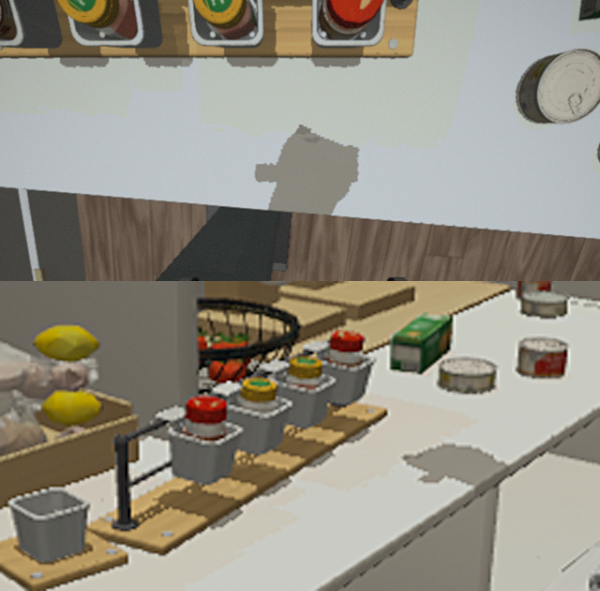

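The picture shows all four caddies hanging with a jar upright in each, caps at (205,410), (260,390), (305,368) and (347,342) in the lower half. The holder's own cup is empty at (50,520), and the tin is where it was.

```bash
python3 -c "
from workcell import order
print(order.close_job())"
```

```text
the job is handed in; nothing more can be done
None
```

All four jars stood on the worktop, so all four caddies now hang on the upper bar with a jar upright in each. That leaves no spare caddy in the holder. The tin looked untouched in the last picture and the arm never went near the storage jar. I handed the job in at about 56 s.

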